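# Open the push-and-turn tablet bottle for refilling the hanging cup

## Robot

A 6-joint arm with a two-finger parallel gripper is mounted at the origin on the work surface. World frame = base frame: x ahead of the robot, y to its left, z up, the work surface at z = 0. Lengths are in m, angles in rad, forces in N, time in s.
With the tool pointing down it reaches from about 0.375 to 0.9 m from the base axis. Payload 3.1 kg.
Tool frame: the origin (TCP) lies at the centre of the arm's flange, where the gripper is bolted on; the fingertips stand 182 mm ahead of it and the grasp point (between the pads) lies 164 mm ahead of it; z points along the fingers, x is the direction in which the jaws open and shut, and the axes are right-handed (so a half turn about z gives the same grasp; the last joint's range is limited). The gripper opens to 87 mm and grips with 3 to 60 N. Pads are 19 mm wide; open, the fingers measure 117 mm over their backs; the gripper's body (75 mm by 190 mm) begins 51 mm behind the grasp point.
Start: joints at [1.044, 0.527, 1.433, -0, 1.181, -0.178], TCP at [0.214, 0.587, 0.405] pointing down, gripper open.
Joint ranges: [-3.08, 3.08], [-0.75, 2.2], [0.22, 2.44], [-1.43, 4.57], [0, 2.65], [-2.85, 2.85]. Speed limits (rad/s): [2.79, 2.79, 3.14, 3.14, 3.14, 3.14].

## Interface

Orientations are given as a unit quaternion [x, y, z, w].
In Python, from rig import status, eyes, robot gives the robot as it stands. The module is installed in compiled form; this text tells all that it offers.
- The arm moves only by the tool step_arm, never from a script. Its argument "steps" is a list of rows, each a list of 7 numbers: the closure, from -1 (fully open) to 1 (shut), so that 0 is half open, then the shift along the tool's x, y, z each as a share of 0.025 m, from -1 to 1, then the turn, a rotation vector about the tool's x, y, z each as a share of 8 degrees, from -1 to 1. In form: [[jaw, dx, dy, dz, rx, ry, rz], ...]. A call has exactly 10 rows; each row shifts and turns the commanded pose from where the row before left it, along the tool's axes as they then stand; what a row does not reach is not made up. A row lasts 1/10 s, in which the tool goes at most 50 mm and 8.59 degrees, less where a joint would pass 70% of its speed; a pose out of reach is approached as far as the arm can. A call with a number of a shift or a turn outside -1 to 1 is refused whole. A call with a gripper value outside its range is refused whole. The fingers move at their own pace and stop on an object; "squeeze" is the grip in N (left out, the last holds). Time passes only in rows, so rows that do not move let the fingers close, or fill a call up. It gives the time, the measured TCP pose, the force and the opening at its end, in the units of the state.
- status.get_obs(): the state, without advancing time (a new reading comes with each control period).
- eyes.camera(name): name is "scene" or "top" or "wrist"; returns (picture, depth): 420x560x3 uint8, red, green, blue; 420x560 float32, m along the optical axis (not along the pixel's ray), 0 where there is no reading.
- eyes.camera_info(name): a dict with "K" (3x3 intrinsics, pixels), "R" (3x3) and "t" (3): a world point X has camera coordinates R X + t. Camera axes: x right, y down, z forward; pixel columns grow to the right and rows downward; lengths in m; the calibration is good to about 2 mm. A picture is of the moment at which its call begins: read the wrist's pose just before it. camera_info takes no time and is no camera call; for the wrist camera it gives the pose at the moment of the call.
- robot.hand_in(): hands the job in, once; it reports no verdict.
The state is a dict: "time": time; "q": joint angles; "joint_velocities": joint speeds; "joint_torque": joint torques, N m; "position": TCP position; "tool_rot": TCP orientation; "ft_force": force on the tool from outside, world axes, zero at the start; "moment": the same for the moment, N m; "grip_width": finger opening in m.
Only numpy, scipy, OpenCV 4.12 (cv2) and the standard library are available. Lean on these libraries where they do the work, as an engineer would, in place of code of your own. Each camera call takes 0.05 s, during which the arm holds its last target.

## Task

Get ready to refill the steel cup with toilet-cleaning tablets: first lift the cup up and off its hook and stand it upright in the shallow wooden tray, without dropping it, and let go of it. Then open the bottle: grip its safety cap, press it down, twist it counter-clockwise (seen from above) while pressed until it comes free, and lift it off. Finish still holding the cap level in the gripper, straight above the bottle and about 8 cm clear of its mouth, and leave the soap, dispenser, tumbler and paper roll where they are.

Things in the scene. Friction and masses are not known exactly. Their poses are not given: they have to be found in the camera images.
- hook: Dark steel hook stand, fixed. Origin: centre of the underside of its round foot (100 mm across, 12 mm high). A 16 mm post rises to 186 mm; from it a flat arm 12 mm wide (along the stand's y) runs along the stand's -x, its top face at z 190 mm. Nothing of the stand is above 204 mm.
- hook_tip (a point): Top of the upturned lip (6 mm thick) at the end of the hook's arm: 82 mm from the post along the stand's -x, at z 204 mm, 14 mm above the arm's top face. The cup must rise by more than this 14 mm and then leave along the stand's -x.
- cup: Loose open steel cup with a rigid hoop handle, about 0.12 kg. Origin: centre of its flat underside, z up. Cup 50 mm across, 45 mm high; whole height with the hoop 129 mm. At the start it hangs by the hoop's crossbar on the hook's arm, about 65 mm from the post, its axes parallel to the stand's, its underside 65 mm above the work top.
- cup_handle (a point): Middle of the underside of the hoop's crossbar, 125 mm above the cup's underside. The hoop is a strap 12 mm wide (along the cup's x), 4 mm thick: a flat crossbar on two upright legs whose outer faces are 52 mm apart along the cup's y. Pinch both legs from above, anywhere 5 to 70 mm below this point, closing along y, one finger either side of the hook's arm.
- tray: Shallow square wooden tray, fixed to the work top, 150 by 150 mm outside, rim 14 mm high, walls 5 mm, so a 140 mm square floor about 5 mm above the work top. Origin: centre of its underside.
- bottle: White plastic bottle clamped to the work top on a 90 mm square plate: it neither turns nor lifts. Origin: centre of the plate's underside, z up the bottle's axis. Body 64 mm across to z 85 mm, shoulder sloping to a 40 mm neck at z 104, a bead 50 mm across with its top at z 121, then the 34 mm wide mouth with three lugs to z 143. A sprung seal disc stands in the mouth to z 158 mm.
- bottle_mouth (a point): Centre of the bottle's mouth, on its axis, at the rim of the neck (143 mm above the work top).
- cap: Loose black ribbed round safety cap, 56 mm across, 32 mm high, about 30 g; grip it round the outside at any yaw. Origin: centre of its open underside, z up. Seated, its underside is at the bottle's z 129 mm and its x axis is parallel to the bottle's. A spring pushes it up: about 4 N to start it down, 10 N at 8 mm down, where it meets the bead.
- cap_top (a point): Centre of the cap's flat top, 32 mm above its underside, 161 mm above the work top when seated. Press at least 3 mm down (5 to 7 is safe), keep it pressed and turn counter-clockwise seen from above (it cannot go the other way): free to lift from about 38 to 82 degrees, 60 is the middle, a solid stop at about 84. Lifted 30 mm it is clear of neck and seal.
- soap_bar: Bystander: cream soap bar, 85 x 55 x 24 mm, lying flat. Origin: centre of the underside.
- tumbler: Bystander: white ceramic tumbler, 70 mm across, 90 mm high. Origin: centre of the underside.
- soap_pump: Bystander: green glass soap dispenser with a white pump, 62 mm across, 141 mm high. Origin: centre of the underside.
- paper_roll: Bystander: paper roll standing on end, 104 mm across, 98 mm high. Origin: centre of the underside.
Mind the look-alikes: they are no part of the job. There is more than one size of the cap; the job needs the largest.

How it is judged:
By the outcome, as a careful person would: the job done as asked, in the order asked, and still so for the second after the job is handed in, while the arm keeps its last pose, push and grip.
It also fails if it takes over 59 s, if anything falls off the work surface, if the arm or the gripper's body presses on something with over 40 N, if the wrist force passes 120 N, or if a joint passes its speed limit or range.

## Working session

There is one attempt and no reset: what is moved stays moved. The work goes in short steps, Python scripts to look and compute and a tool call to move; the robot and the scene stay as the last step left them, time stands still between calls to the robot, and variables do not carry over. Pictures are saved under pics/ and viewed, and the job is handed in when it is done.

Besides the shell and the picture viewer there is one more tool, called in YAML: its name, and indented under it one key for each argument. step_arm: Moves the arm, as the interface text tells. Its arguments: {"type":"object","properties":{"steps":{"type":"array"},"squeeze":{"type":"number"}},"required":["steps"]}

```bash
mkdir -p pics; ls; python3 - <<'E'
from rig import status,eyes
import cv2,numpy as np
o=status.get_obs(); print(o)
for n in ["scene","top"]:
    p,d=eyes.camera(n); cv2.imwrite(f"pics/{n}0.png",p[:,:,::-1]); np.savez(f"{n}0.npz",p=p,d=d)
    print(n,eyes.camera_info(n))
E
```

```text
pics
{'time': 0.0, 'q': array([ 1.04350786e+00,  5.28491020e-01,  1.43388479e+00,  2.16570738e-06,
        1.18139275e+00, -1.78491382e-01]), 'joint_velocities': array([ 0.00038906, -0.00051286, -0.00018837, -0.00040335,  0.00110305,
       -0.00183463]), 'joint_torque': array([-3.79056155e-04, -4.40035307e+01, -1.76590830e+01,  6.31433772e-02,
        5.81625151e-02, -1.66423329e-04]), 'position': array([0.21340087, 0.58708385, 0.4037615 ]), 'tool_rot': array([ 8.19074711e-01,  5.73685833e-01, -9.88193228e-04,  4.55106715e-04]), 'ft_force': array([-0.11715335, -0.25747512,  0.22749897]), 'moment': array([-0.02443765,  0.01984957, -0.01129289]), 'grip_width': 0.08680177250473405}
scene {'K': array([[410.00122491,   0.        , 279.73153457],
       [  0.        , 410.00122491, 202.8035248 ],
       [  0.        ,   0.        ,   1.        ]]), 'R': array([[ 0.46423271,  0.88550449, -0.0192299 ],
       [ 0.57732039, -0.31898741, -0.75163036],
       [-0.67170615,  0.33782959, -0.65930419]]), 't': array([-0.28466107, -0.21139283,  1.22007028])}
top {'K': array([[469.77804649,   0.        , 282.177025  ],
       [  0.        , 469.77804649, 208.57050744],
       [  0.        ,   0.        ,   1.        ]]), 'R': array([[-0.01023656, -0.99993927, -0.00408188],
       [-0.99258741,  0.0106555 , -0.12106481],
       [ 0.12110095,  0.00281234, -0.99263621]]), 't': array([0.01976511, 0.58372772, 1.17989978])}
```

View pics/scene0.png

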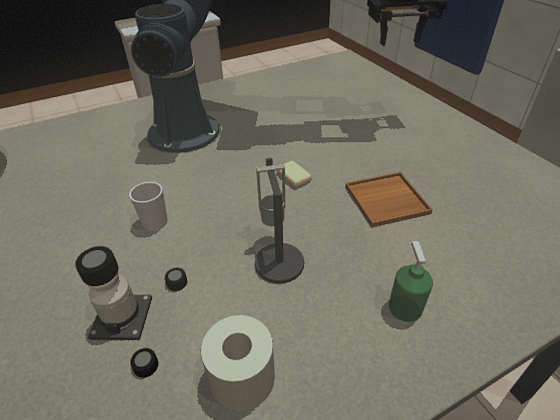

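View pics/top0.png

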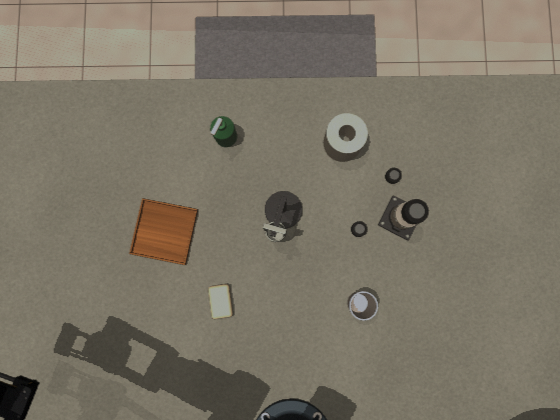

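The top view shows the tray at (164,231), the hook foot at (283,209) with the cup at (275,230), the bottle cap at (414,211) above its plate at (404,217), and small decoy caps at (393,175) and (359,229). Next I'll measure.

```bash
cat > h.py <<'E'
import numpy as np,cv2
from rig import status,eyes
def load(n,i=0):
    z=np.load(f"{n}{i}.npz"); return z['p'],z['d'],eyes.camera_info(n)
def ray(c,u,v,z):
    D=c['R'].T@np.linalg.inv(c['K'])@np.array([u,v,1.]); C=-c['R'].T@c['t']
    return C+D*(z-C[2])/D[2]
def cloud(d,c):
    v,u=np.mgrid[:d.shape[0],:d.shape[1]]
    P=np.stack([(u-c['K'][0,2])/c['K'][0,0]*d,(v-c['K'][1,2])/c['K'][1,1]*d,d],-1)
    return (P-c['t'])@c['R']
def proj(c,X):
    p=c['K']@(c['R']@np.array(X)+c['t']); return p[:2]/p[2]
E
python3 - <<'E'
from h import *
np.set_printoptions(precision=4,suppress=True)
p,d,c=load("top")
X=cloud(d,c); hsv=cv2.cvtColor(p,cv2.COLOR_RGB2HSV)
# tray
m=((hsv[...,0]<16)&(hsv[...,1]>120)).astype(np.uint8); m[:100]=0;m[350:]=0
cs,_=cv2.findContours(m,0,2); k=max(cs,key=cv2.contourArea); r=cv2.minAreaRect(k); print("tray",r)
b=cv2.boxPoints(r); W=np.array([ray(c,*q,.014) for q in b]); print(W, W.mean(0)); print(np.linalg.norm(np.diff(W,axis=0),axis=1))
def reg(u0,u1,v0,v1,z0,z1):
    Y=X[v0:v1,u0:u1].reshape(-1,3); s=(Y[:,2]>z0)&(Y[:,2]<z1); return Y[s]
for nm,a in dict(captop=(395,435,190,240,.15,.18),plate=(370,435,190,250,.004,.03),foot=(255,310,185,260,.006,.025),arm=(255,310,185,260,.18,.215),hooparm=(255,310,185,260,.15,.18)).items():
    Y=reg(*a); 
    if len(Y): print(nm,len(Y),Y.mean(0),Y.min(0),Y.max(0),cv2.minEnclosingCircle(Y[:,:2].astype(np.float32)))
for n,(u0,u1,v0,v1) in dict(a=(235,335,180,260),b=(365,445,170,250)).items():
    cv2.imwrite(f"pics/top_{n}.png",cv2.resize(p[v0:v1,u0:u1,::-1],None,fx=6,fy=6,interpolation=2))
p,d,c=load("scene")
cv2.imwrite("pics/sc_a.png",cv2.resize(p[145:290,230:330,::-1],None,fx=4,fy=4,interpolation=2))
cv2.imwrite("pics/sc_b.png",cv2.resize(p[230:360,60:200,::-1],None,fx=4,fy=4,interpolation=2))
E
```

```text
tray ((162.98077392578125, 231.09616088867188), (58.05036926269531, 57.069786071777344), 11.309932708740234)
[[0.4731 0.4143 0.014 ]
 [0.6203 0.389  0.014 ]
 [0.5883 0.238  0.014 ]
 [0.4422 0.2654 0.014 ]] [0.531  0.3267 0.014 ]
[0.1493 0.1543 0.1487]
captop 484 [ 0.5602 -0.2959  0.162 ] [ 0.5326 -0.3246  0.1502] [ 0.5879 -0.2688  0.1688] ((0.5610005855560303, -0.29699647426605225), 0.028657853603363037)
plate 891 [ 0.5519 -0.2903  0.0091] [ 0.4767 -0.389   0.004 ] [ 0.6348 -0.2156  0.0293] ((0.5557364225387573, -0.301910936832428), 0.11415266245603561)
foot 929 [0.5847 0.0093 0.0125] [ 0.4544 -0.0579  0.006 ] [0.65   0.0858 0.0246] ((0.5525801777839661, 0.01394674926996231), 0.1160990297794342)
arm 330 [0.5405 0.0245 0.1927] [0.503  0.0043 0.1803] [0.5936 0.0566 0.2084] ((0.5481351017951965, 0.021539516746997833), 0.046463798731565475)
hooparm 7 [0.5544 0.0195 0.1663] [0.5158 0.0043 0.1579] [0.5819 0.0558 0.1781] ((0.549120306968689, 0.02684350498020649), 0.0399402379989624)
```

```bash
python3 - <<'E'
import cv2,numpy as np
a=cv2.imread('pics/top_a.png');b=cv2.imread('pics/sc_a.png')
h=580
o=np.hstack([cv2.resize(a,(380,304)),np.zeros((304,20,3),np.uint8),cv2.resize(cv2.imread('pics/top_b.png'),(304,304))]);cv2.imwrite('pics/m1.png',o)
E
```

```text
(no output)
```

View pics/m1.png

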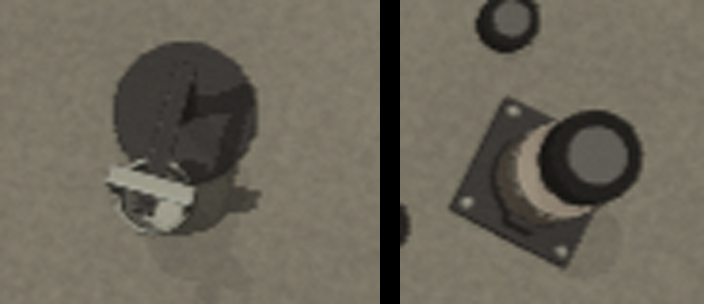

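View pics/sc_a.png

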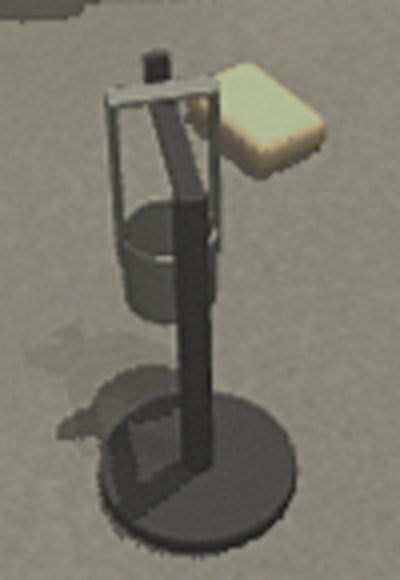

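```bash
python3 - <<'E'
from h import *
np.set_printoptions(precision=4,suppress=True)
p,d,c=load("top")
X=cloud(d,c); g=p.mean(-1)
roi=np.zeros(g.shape,bool); roi[185:250,250:310]=1
# crossbar: bright+ height
m=roi&(X[...,2]>.175)&(X[...,2]<.21)
mb=m&(g>105)
v,u=np.nonzero(mb); print(len(u))
r=cv2.minAreaRect(np.stack([u,v],1).astype(np.float32)); print(r)
b=cv2.boxPoints(r); W=np.array([ray(c,*q,.194) for q in b]); print(W,W.mean(0))
ma=m&(g<95); v,u=np.nonzero(ma); print(len(u))
r=cv2.minAreaRect(np.stack([u,v],1).astype(np.float32)); print("arm",r)
W=np.array([ray(c,*q,.19) for q in cv2.boxPoints(r)]); print(W)
# foot ellipse
mf=(roi&(g<75)).astype(np.uint8)
cs,_=cv2.findContours(mf,0,1); k=max(cs,key=cv2.contourArea); 
pts=np.array([ray(c,*q[0],.012)[:2] for q in k])
best=None
rng=np.random.default_rng(0)
# circle LSQ robust, R=.05
from scipy.optimize import least_squares
s=least_squares(lambda q:np.hypot(pts[:,0]-q[0],pts[:,1]-q[1])-.0505,[.59,.01],loss='soft_l1',f_scale=.002); print("foot",s.x,len(pts),np.median(abs(s.fun)))
# plate
roi=np.zeros(g.shape,bool); roi[180:250,365:440]=1
mp=roi&(g<75)&(X[...,2]<.02); cv2.imwrite("pics/mp.png",mp*255)
v,u=np.nonzero(mp)
sc=np.stack([u,v],1).astype(np.float32)
mm=cv2.morphologyEx(mp.astype(np.uint8),cv2.MORPH_OPEN,np.ones((2,2)));cs,_=cv2.findContours(mm,0,1);k=max(cs,key=cv2.contourArea)
r=cv2.minAreaRect(k);print("plate",r);print(np.array([ray(c,*q,.008) for q in cv2.boxPoints(r)]))
# cap
mc=(roi&(X[...,2]>.13)&(X[...,2]<.19)).astype(np.uint8);cs,_=cv2.findContours(mc,0,1);k=max(cs,key=cv2.contourArea)
(uc,vc),rr=cv2.minEnclosingCircle(k); print(uc,vc,rr,ray(c,uc,vc,.158)); e=cv2.fitEllipse(k);print(e,ray(c,*e[0],.158))
ms=(g>75)&(X[...,2]>.15)&(X[...,2]<.175)&roi; v,u=np.nonzero(ms);print("capdisc",u.mean(),v.mean(),len(u),ray(c,u.mean(),v.mean(),.161))
# scene
p,d,c=load("scene");X=cloud(d,c);g=p.mean(-1)
roi=np.zeros(g.shape,bool); roi[240:300,70:130]=1
mc=(roi&(X[...,2]>.125)&(X[...,2]<.19)&(g<70)).astype(np.uint8);cs,_=cv2.findContours(mc,0,1);k=max(cs,key=cv2.contourArea)
ms=(g>55)&(X[...,2]>.152)&(X[...,2]<.175)&roi; v,u=np.nonzero(ms);print("s capdisc",u.mean(),v.mean(),len(u),ray(c,u.mean(),v.mean(),.161), X[ms].mean(0))
print("scene reproj of cap top, foot, crossbar", proj(c,[.560,-.297,.161]))
E
```

```text
118
((274.27984619140625, 228.23394775390625), (22.700483322143555, 5.076479911804199), 16.699243545532227)
[[0.5226 0.0572 0.194 ]
 [0.5335 0.0539 0.194 ]
 [0.5183 0.0054 0.194 ]
 [0.5075 0.0088 0.194 ]] [0.5205 0.0313 0.194 ]
213
arm ((281.61419677734375, 217.66090393066406), (21.352941513061523, 40.588233947753906), 28.072484970092773)
[[ 0.5159  0.0575  0.19  ]
 [ 0.5966  0.0139  0.19  ]
 [ 0.5732 -0.0284  0.19  ]
 [ 0.4929  0.0155  0.19  ]]
foot [0.5801 0.0092] 163 0.004291335807718122
plate ((401.2000427246094, 218.6000213623047), (34.882659912109375, 33.98823165893555), 26.56505012512207)
[[ 0.5383 -0.238   0.008 ]
 [ 0.6188 -0.2811  0.008 ]
 [ 0.5762 -0.3618  0.008 ]
 [ 0.4965 -0.3183  0.008 ]]
414.8999938964844 211.0 13.506030082702637 [ 0.56   -0.2946  0.158 ]
((415.07379150390625, 211.13026428222656), (23.847198486328125, 26.595090866088867), 73.07102966308594) [ 0.5597 -0.295   0.158 ]
capdisc 417.0893854748603 210.48603351955308 179 [ 0.5608 -0.2989  0.161 ]
s capdisc 92.9974025974026 257.7818181818182 385 [ 0.56   -0.2966  0.161 ] [ 0.5598 -0.2965  0.1609]
scene reproj of cap top, foot, crossbar [ 92.6984 257.8836][ WARN:0@1.506] global loadsave.cpp:1063 imwrite_ Unsupported depth image for selected encoder is fallbacked to CV_8U.
```

View pics/sc_b.png

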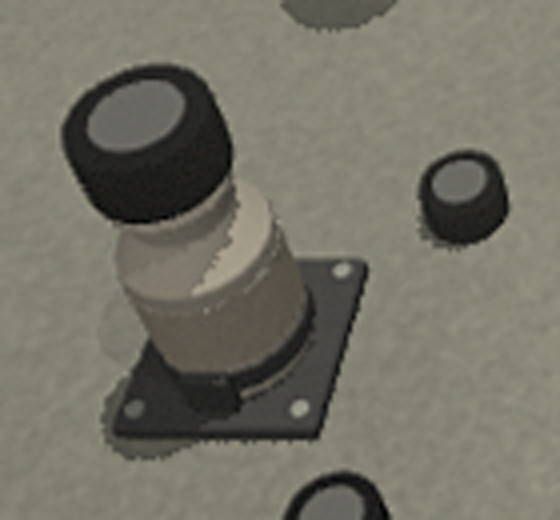

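```bash
python3 - <<'E'
from h import *
np.set_printoptions(precision=4,suppress=True)
from scipy.optimize import least_squares
p,d,c=load("scene");X=cloud(d,c);g=p.mean(-1)
big=cv2.resize(p[145:290,230:330,::-1],None,fx=4,fy=4,interpolation=cv2.INTER_CUBIC)
C=np.array([.5205,.0313]);
for yaw,col in((-17,(0,0,255)),(-14.5,(0,255,0))):
    a=np.radians(yaw); x=np.array([np.cos(a),np.sin(a)]); y=np.array([-x[1],x[0]])
    def P(q,z,r=3):
        u=(proj(c,[*q,z])-[230,145]+.5)*4; cv2.circle(big,tuple(int(t) for t in u),r,col,1)
    post=C+.065*x
    P(post,.190);P(post-.082*x,.204)
    for s in(-1,1):P(C+s*.026*y,.194);P(C+s*.026*y,.194-.08)
    for t in np.arange(0,6.28,.2):P(post+.05*np.array([np.cos(t),np.sin(t)]),.012,1)
cv2.imwrite("pics/ov.png",big)
# top: arm-edge-based yaw: foot circle again using outer far pts
p,d,c=load("top");X=cloud(d,c);g=p.mean(-1)
m=np.zeros(g.shape,bool); m[185:226,262:302]=1
m&=(g<95)&(X[...,2]>.183)&(X[...,2]<.2)
v,u=np.nonzero(m);W=np.array([ray(c,a,b,.19)[:2] for a,b in zip(u,v)])
w=W-W.mean(0);U,S,V=np.linalg.svd(w);print("arm",len(W),W.mean(0),V,S,np.degrees(np.arctan2(V[0,1],V[0,0])), w@V[0],)
E
```

```text
arm 171 [0.5612 0.0185] [[-0.9569  0.2906]
 [-0.2906 -0.9569]] [0.2626 0.0484] 163.10796058518025 [-0.0326 -0.0333 -0.0298 -0.0304 -0.0311 -0.0317 -0.0323 -0.033  -0.027
 -0.0276 -0.0282 -0.0289 -0.0295 -0.0301 -0.0308 -0.0248 -0.0254 -0.026
 -0.0267 -0.0273 -0.0279 -0.0286 -0.0226 -0.0232 -0.0239 -0.0245 -0.0251
 -0.0258 -0.0264 -0.0204 -0.021  -0.0217 -0.0223 -0.0229 -0.0236 -0.0242
 -0.0182 -0.0188 -0.0195 -0.0201 -0.0207 -0.0214 -0.016  -0.0167 -0.0173
 -0.0179 -0.0186 -0.0132 -0.0138 -0.0145 -0.0151 -0.0157 -0.0164 -0.011
 -0.0116 -0.0123 -0.0129 -0.0135 -0.0142 -0.0088 -0.0095 -0.0101 -0.0107
 -0.0114 -0.006  -0.0066 -0.0073 -0.0079 -0.0085 -0.0092 -0.0038 -0.0045
 -0.0051 -0.0057 -0.0064 -0.007  -0.0017 -0.0023 -0.0029 -0.0036 -0.0042
 -0.0048  0.0005 -0.0001 -0.0007 -0.0014 -0.002   0.0033  0.0027  0.0021
  0.0014  0.0008  0.0002  0.0055  0.0049  0.0042  0.0036  0.003   0.0024
  0.0077  0.0071  0.0064  0.0058  0.0052  0.0105  0.0099  0.0092  0.0086
  0.008   0.0073  0.0127  0.012   0.0114  0.0108  0.0101  0.0095  0.0148
  0.0142  0.0136  0.0129  0.0123  0.0117  0.017   0.0164  0.0158  0.0151
  0.0145  0.0198  0.0192  0.0186  0.0179  0.0173  0.0167  0.022   0.0214
  0.0207  0.0201  0.0195  0.0188  0.0242  0.0235  0.0229  0.0223  0.0216
  0.0269  0.0263  0.0257  0.0251  0.0244  0.0238  0.0291  0.0285  0.0279
  0.0272  0.0266  0.026   0.0313  0.0306  0.03    0.0294  0.0288  0.0334
  0.0328  0.0322  0.0316  0.0309  0.0362  0.035   0.0343  0.0337  0.0331]
```

View pics/ov.png

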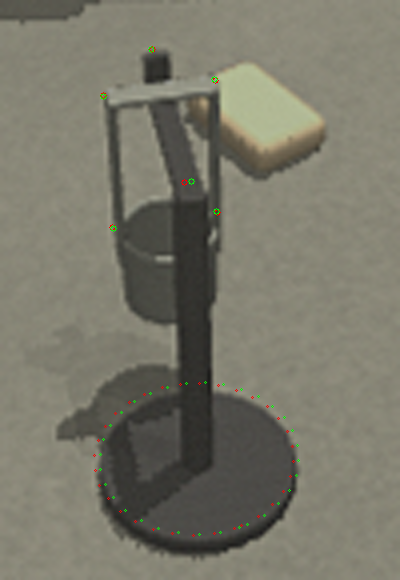

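```bash
cat >> h.py <<'E'
from scipy.spatial.transform import Rotation as Ro
def goto(xyz,yaw=None):
    """print shifts in tool units; yaw = world angle (deg) of tool x with tool down"""
    o=status.get_obs(); R=Ro.from_quat(o['tool_rot'])
    if yaw is not None:
        a=np.radians(yaw); T=np.column_stack([[np.cos(a),np.sin(a),0],[np.sin(a),-np.cos(a),0],[0,0,-1]])
        rv=(R.inv()*Ro.from_matrix(T)).as_rotvec(); print("turn/8deg",np.round(np.degrees(rv)/8,3))
        f=R.as_matrix().T@(np.array(xyz)-o['position'])
        print("shift/25mm current axes",np.round(f/.025,2)," after turn",np.round(T.T@(np.array(xyz)-o['position'])/.025,2))
    m=R.as_matrix(); print("t",o['time'],"pos",np.round(o['position'],4),"yaw",np.degrees(np.arctan2(m[1,0],m[0,0])).round(2),"z",m[:,2].round(4),"F",o['ft_force'].round(2),"w",round(o['grip_width'],4),"q",o['q'].round(2))
E
python3 -c "
from h import *
goto([.522,.031,.434],73)"
```

```text
turn/8deg [-0.003  0.014 -0.373]
shift/25mm current axes [-16.69  19.2   -1.18]  after turn [-17.66  18.31  -1.21]
t 0.1 pos [0.2134 0.5871 0.4039] yaw 70.02 z [-0.001  -0.0017 -1.    ] F [0.24 0.37 0.48] w 0.0868 q [ 1.04  0.53  1.43 -0.    1.18 -0.18]
```

step_arm:
  steps:
    - [-1,0,0,-0.6,0,0,-0.37]
    - [-1,-0.5,0.5,-0.6,0,0,0]
    - [-1,-0.9,0.95,0,0,0,0]
    - [-1,-0.9,0.95,0,0,0,0]
    - [-1,-0.9,0.95,0,0,0,0]
    - [-1,-0.9,0.95,0,0,0,0]
    - [-1,-0.9,0.95,0,0,0,0]
    - [-1,-0.9,0.95,0,0,0,0]
    - [-1,-0.9,0.95,0,0,0,0]
    - [-1,-0.9,0.95,0,0,0,0]

```text
time: 1.1
position: [0.3511, 0.3427, 0.4345]
tool_rot: [0.804, 0.595, -0.0, -0.0]
ft_force: [-0.3, -0.1, -0.5]
grip_width: 0.087
```

step_arm:
  steps:
    - [-1,-0.95,0.95,0,0,0,0]
    - [-1,-0.95,0.95,0,0,0,0]
    - [-1,-0.95,0.95,0,0,0,0]
    - [-1,-0.95,0.95,0,0,0,0]
    - [-1,-0.95,0.95,0,0,0,0]
    - [-1,-0.95,0.95,0,0,0,0]
    - [-1,-0.95,0.95,0,0,0,0]
    - [-1,-0.95,0.95,0,0,0,0]
    - [-1,-0.95,0.95,0,0,0,0]
    - [-1,-0.95,0.95,0,0,0,0]

```text
time: 2.1
position: [0.5087, 0.0461, 0.4344]
tool_rot: [0.804, 0.595, -0.0, -0.0]
ft_force: [1.4, -0.9, 0.3]
grip_width: 0.0869
```

```bash
python3 -c "
from h import *
goto([.522,.031,.434],73)
c=eyes.camera_info('wrist');p,d=eyes.camera('wrist');np.savez('wrist1.npz',p=p,d=d,**c);cv2.imwrite('pics/w1.png',p[:,:,::-1]);print(c)"
```

```text
turn/8deg [-0.006  0.    -0.004]
shift/25mm current axes [-0.42  0.69  0.02]  after turn [-0.42  0.68  0.02]
t 2.1 pos [0.5087 0.0461 0.4344] yaw 72.97 z [-8.e-04  2.e-04 -1.e+00] F [ 1.38 -0.88  0.33] w 0.0869 q [-0.13  0.34  1.68  0.    1.13 -1.4 ]
{'K': array([[295.30755282,   0.        , 275.97796174],
       [  0.        , 295.30755282, 209.24017336],
       [  0.        ,   0.        ,   1.        ]]), 'R': array([[ 2.93504730e-01,  9.55957558e-01,  3.48449110e-04],
       [ 9.20718770e-01, -2.82783489e-01,  2.68906014e-01],
       [ 2.57161272e-01, -7.86043632e-02, -9.63166359e-01]]), 't': array([-0.19339736, -0.494996  ,  0.29143758])}
```

View pics/w1.png

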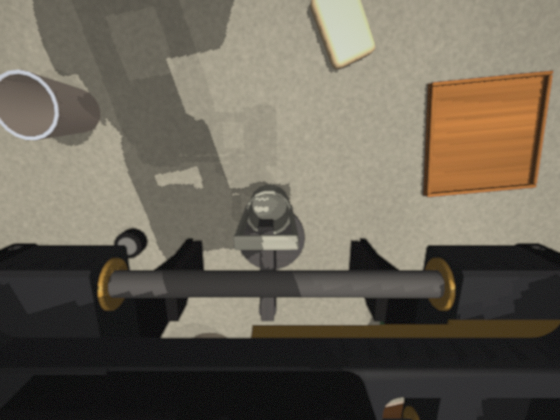

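The wrist view shows the crossbar at about (236–298, 241) with the hook lip just above it at (266,224), between the open fingers.

```bash
python3 - <<'E'
from h import *
np.set_printoptions(precision=4,suppress=True)
z=np.load('wrist1.npz');p,d=z['p'],z['d'];c={k:z[k] for k in('K','R','t')}
X=cloud(d,c);g=p.mean(-1)
roi=np.zeros(g.shape,bool);roi[230:255,228:306]=1
m=roi&(abs(X[...,2]-.194)<.012)&(g>110)
v,u=np.nonzero(m);r=cv2.minAreaRect(np.stack([u,v],1).astype(np.float32));print(len(u),r)
W=np.array([ray(c,*q,.194) for q in cv2.boxPoints(r)]);print(W,W.mean(0),X[m].mean(0))
cv2.imwrite('pics/w1c.png',cv2.resize(p[180:330,200:340,::-1],None,fx=4,fy=4,interpolation=2))
E
```

```text
851 ((265.5, 242.0), (14.0, 63.0), 90.0)
[[0.5068 0.0119 0.194 ]
 [0.5214 0.0596 0.194 ]
 [0.5329 0.0563 0.194 ]
 [0.5181 0.0079 0.194 ]] [0.5198 0.0339 0.194 ] [0.5206 0.0349 0.1934]
```

View pics/w1c.png

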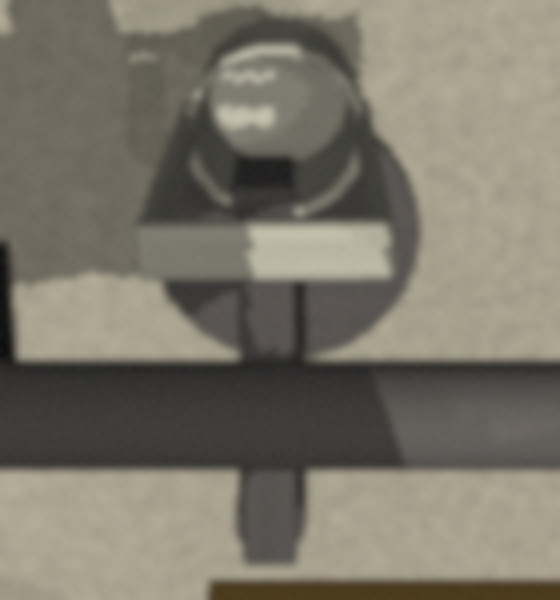

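Three views agree: the crossbar centre is at (0.5205, 0.0325), yaw -17°. I'll align over it and descend.

```bash
python3 -c "
from h import *
goto([.5205,.0325,.334],73)"
```

```text
turn/8deg [ 0.035  0.021 -0.02 ]
shift/25mm current axes [-0.26  0.44  4.03]  after turn [-0.27  0.45  4.03]
t 2.15 pos [0.5116 0.0424 0.4347] yaw 72.84 z [ 0.0038 -0.0042 -1.    ] F [ 3.01 -2.24 -0.33] w 0.0871 q [-0.13  0.34  1.67 -0.    1.12 -1.4 ]
```

step_arm:
  steps:
    - [-1,0,0,0,0,0,0]
    - [-1,0,0,0,0,0,0]
    - [-1,0,0,0.2,0,0,0]
    - [-1,0,0,0.2,0,0,0]
    - [-1,0,0,0.2,0,0,0]
    - [-1,0,0,0,0,0,0]
    - [-1,0,0,0,0,0,0]
    - [-1,0,0,0,0,0,0]
    - [-1,0,0,0,0,0,0]
    - [-1,0,0,0,0,0,0]

```text
time: 3.15
position: [0.5084, 0.0474, 0.4199]
tool_rot: [0.804, 0.595, 0.0, 0.0]
ft_force: [0.1, 0.2, -0.1]
grip_width: 0.087
```

```bash
python3 -c "
from h import *
goto([.5205,.0325,.334],73)
c=eyes.camera_info('wrist');p,d=eyes.camera('wrist');np.savez('wrist2.npz',p=p,d=d,**c);cv2.imwrite('pics/w2.png',p[:,:,::-1])
X=cloud(d,c);g=p.mean(-1)
roi=np.zeros(g.shape,bool);roi[215:275,215:315]=1
m=roi&(abs(X[...,2]-.194)<.012)&(g>110)
v,u=np.nonzero(m);r=cv2.minAreaRect(np.stack([u,v],1).astype(np.float32));print(len(u),r)
W=np.array([ray(c,*q,.194) for q in cv2.boxPoints(r)]);print(W,W.mean(0))
"
```

```text
turn/8deg [ 0.003 -0.001 -0.003]
shift/25mm current axes [-0.43  0.63  3.44]  after turn [-0.43  0.63  3.44]
t 3.15 pos [0.5084 0.0474 0.4199] yaw 72.97 z [ 4.e-04 -0.e+00 -1.e+00] F [ 0.09  0.2  -0.13] w 0.087 q [-0.13  0.35  1.7   0.    1.09 -1.4 ]
950 ((263.0, 250.0), (14.0, 68.0), 90.0)
[[0.50714925 0.01110398 0.194     ]
 [0.52203639 0.05959021 0.194     ]
 [0.53296259 0.05646615 0.194     ]
 [0.51786683 0.00730479 0.194     ]] [0.52000377 0.03361629 0.194     ]
```

step_arm:
  steps:
    - [-1,-0.42,0.62,0,0,0,0]
    - [-1,0,0,0,0,0,0]
    - [-1,0,0,0.5,0,0,0]
    - [-1,0,0,0.6,0,0,0]
    - [-1,0,0,0.6,0,0,0]
    - [-1,0,0,0.6,0,0,0]
    - [-1,0,0,0.6,0,0,0]
    - [-1,0,0,0.54,0,0,0]
    - [-1,0,0,0,0,0,0]
    - [-1,0,0,0,0,0,0]

```text
time: 4.2
position: [0.5205, 0.0325, 0.3337]
tool_rot: [0.804, 0.594, -0.0, -0.0]
ft_force: [-0.3, -0.5, 0.0]
grip_width: 0.087
```

```bash
python3 -c "
from h import *
goto([.5205,.0325,.334],73)
p,d=eyes.camera('scene');cv2.imwrite('pics/s2.png',cv2.resize(p[100:290,200:350,::-1],None,fx=3,fy=3))"
```

```text
turn/8deg [-0.002  0.    -0.007]
shift/25mm current axes [ 0.   -0.   -0.01]  after turn [ 0.   -0.   -0.01]
t 4.2 pos [0.5205 0.0325 0.3337] yaw 72.95 z [-2.e-04  0.e+00 -1.e+00] F [-0.31 -0.48  0.03] w 0.087 q [-0.15  0.49  1.76  0.    0.89 -1.43]
```

View pics/s2.png

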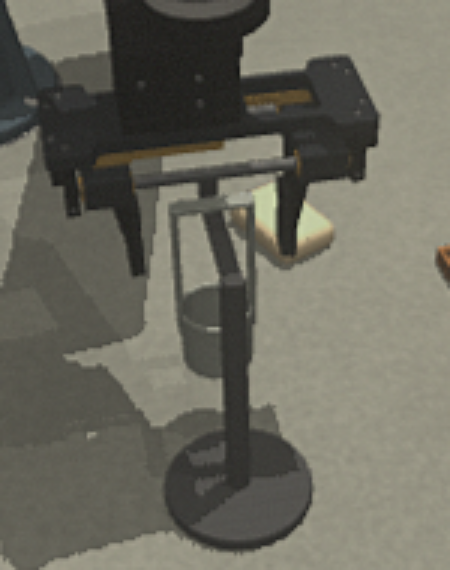

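The fingers straddle the hoop, tips below the crossbar. Closing.

step_arm:
  steps:
    - [1,0,0,0,0,0,0]
    - [1,0,0,0,0,0,0]
    - [1,0,0,0,0,0,0]
    - [1,0,0,0,0,0,0]
    - [1,0,0,0,0,0,0]
    - [1,0,0,0,0,0,0]
    - [1,0,0,0,0,0,0]
    - [1,0,0,0,0,0,0]
    - [1,0,0,0,0,0,0]
    - [1,0,0,0,0,0,0]
  squeeze: 25

```text
time: 5.25
position: [0.5202, 0.0328, 0.3339]
tool_rot: [0.804, 0.595, 0.0, 0.0]
ft_force: [-0.8, 0.8, 1.8]
grip_width: 0.052
```

step_arm:
  steps:
    - [1,0,0,-0.1,0,0,0]
    - [1,0,0,-0.15,0,0,0]
    - [1,0,0,-0.2,0,0,0]
    - [1,0,0,-0.2,0,0,0]
    - [1,0,0,-0.2,0,0,0]
    - [1,0,0,-0.2,0,0,0]
    - [1,0,0,-0.15,0,0,0]
    - [1,0,0,-0.1,0,0,0]
    - [1,0,0,0,0,0,0]
    - [1,0,0,0,0,0,0]

```text
time: 6.25
position: [0.5201, 0.0328, 0.3662]
tool_rot: [0.804, 0.595, -0.0, -0.0]
ft_force: [-0.5, 0.1, -1.1]
grip_width: 0.052
```

```bash
python3 -c "
from h import *
goto([.5205,.0325,.334],73)
p,d=eyes.camera('scene');cv2.imwrite('pics/s3.png',cv2.resize(p[100:290,200:350,::-1],None,fx=3,fy=3))"
```

```text
turn/8deg [-0.001  0.    -0.003]
shift/25mm current axes [-0.01  0.02  1.29]  after turn [-0.01  0.02  1.29]
t 6.25 pos [0.5201 0.0328 0.3662] yaw 72.98 z [-2.e-04  0.e+00 -1.e+00] F [-0.54  0.12 -1.06] w 0.052 q [-0.15  0.44  1.73  0.    0.97 -1.43]
```

View pics/s3.png

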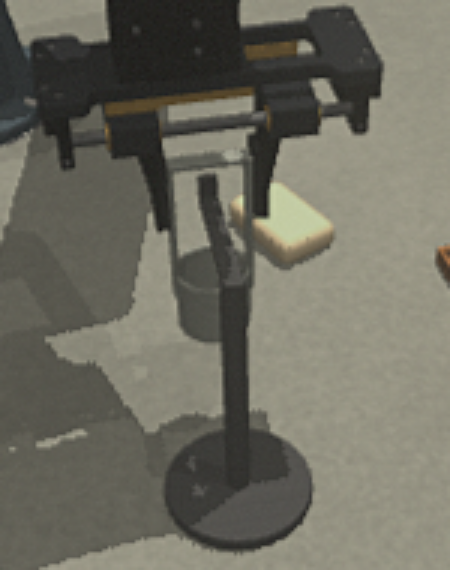

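The cup is held upright and clear of the lip. I'll slide it out along the stand's -x (tool -y).

step_arm:
  steps:
    - [1,0,-0.1,0,0,0,0]
    - [1,0,-0.2,0,0,0,0]
    - [1,0,-0.3,0,0,0,0]
    - [1,0,-0.4,0,0,0,0]
    - [1,0,-0.4,0,0,0,0]
    - [1,0,-0.4,0,0,0,0]
    - [1,0,-0.3,0,0,0,0]
    - [1,0,-0.2,0,0,0,0]
    - [1,0,-0.1,0,0,0,0]
    - [1,0,0,0,0,0,0]

```text
time: 7.3
position: [0.4626, 0.0505, 0.3663]
tool_rot: [0.804, 0.595, 0.0, 0.0]
ft_force: [1.3, 0.6, -1.7]
grip_width: 0.0513
```

```bash
python3 -c "
from h import *
goto([.531,.327,.366],73)
p,d=eyes.camera('top');cv2.imwrite('pics/t3.png',p[:,:,::-1])"
```

```text
turn/8deg [ 0.001 -0.    -0.002]
shift/25mm current axes [ 1.138e+01 -6.200e-01  1.000e-02]  after turn [ 1.138e+01 -6.200e-01  1.000e-02]
t 7.3 pos [0.4626 0.0505 0.3663] yaw 72.99 z [ 2.e-04 -1.e-04 -1.e+00] F [ 1.3   0.56 -1.65] w 0.0513 q [-0.13  0.37  1.86 -0.    0.9  -1.41]
```

View pics/t3.png

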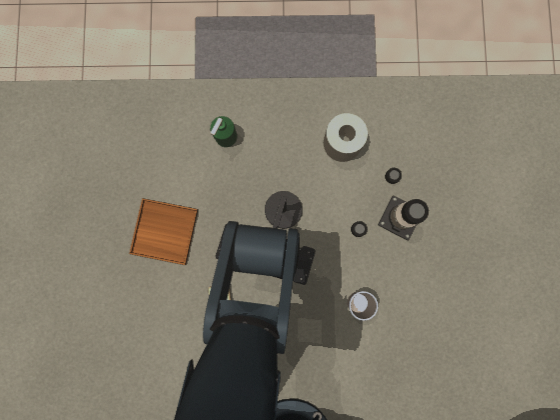

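step_arm:
  steps:
    - [1,0.2,0,0,0,0,0]
    - [1,0.4,-0.05,0,0,0,0]
    - [1,0.6,-0.05,0,0,0,0]
    - [1,0.8,-0.05,0,0,0,0]
    - [1,0.8,-0.05,0,0,0,0]
    - [1,0.8,-0.05,0,0,0,0]
    - [1,0.8,-0.05,0,0,0,0]
    - [1,0.8,-0.05,0,0,0,0]
    - [1,0.8,-0.05,0,0,0,0]
    - [1,0.8,-0.05,0,0,0,0]

```text
time: 8.35
position: [0.502, 0.2179, 0.3661]
tool_rot: [0.804, 0.595, 0.0, -0.0]
ft_force: [-0.1, -1.1, -0.4]
grip_width: 0.0517
```

step_arm:
  steps:
    - [1,0.8,-0.05,0,0,0,0]
    - [1,0.8,-0.05,0,0,0,0]
    - [1,0.8,-0.05,0,0,0,0]
    - [1,0.8,-0.02,0,0,0,0]
    - [1,0.6,0,0,0,0,0]
    - [1,0.4,0,0,0,0,0]
    - [1,0.18,0,0,0,0,0]
    - [1,0,0,0,0,0,0]
    - [1,0,0,0,0,0,0]
    - [1,0,0,0,0,0,0]

```text
time: 9.35
position: [0.5297, 0.3215, 0.3662]
tool_rot: [0.804, 0.594, -0.0, 0.0]
ft_force: [-0.6, 1.0, -1.6]
grip_width: 0.0517
```

```bash
python3 -c "
from h import *
goto([.531,.327,.274],73)
p,d=eyes.camera('scene');cv2.imwrite('pics/s4.png',cv2.resize(p[40:240,280:480,::-1],None,fx=3,fy=3))"
```

```text
turn/8deg [-0.003  0.004 -0.008]
shift/25mm current axes [ 0.23 -0.01  3.69]  after turn [ 0.23 -0.01  3.69]
t 9.35 pos [0.5297 0.3215 0.3662] yaw 72.93 z [-6.e-04 -4.e-04 -1.e+00] F [-0.65  0.97 -1.62] w 0.0517 q [ 0.37  0.56  1.48 -0.    1.09 -0.91]
```

View pics/s4.png

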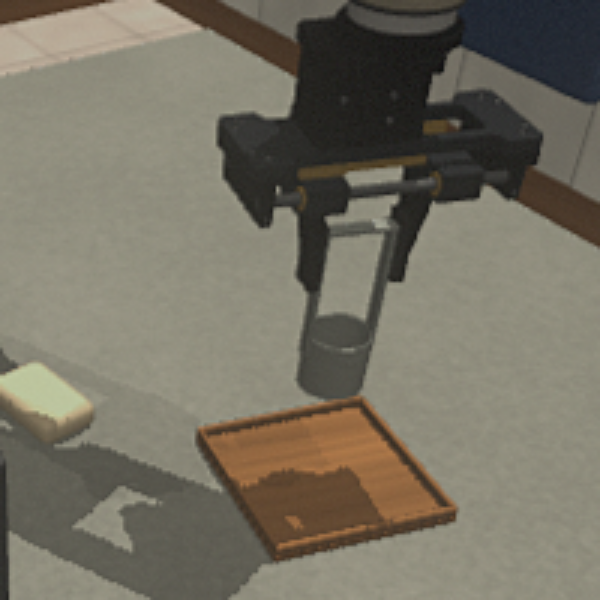

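step_arm:
  steps:
    - [1,0.23,0,0,0,0,0]
    - [1,0,0,0.3,0,0,0]
    - [1,0,0,0.5,0,0,0]
    - [1,0,0,0.6,0,0,0]
    - [1,0,0,0.6,0,0,0]
    - [1,0,0,0.6,0,0,0]
    - [1,0,0,0.4,0,0,0]
    - [1,0,0,0.3,0,0,0]
    - [1,0,0,0,0,0,0]
    - [1,0,0,0,0,0,0]

```text
time: 10.4
position: [0.5316, 0.3277, 0.2838]
tool_rot: [0.804, 0.595, 0.0, 0.0]
ft_force: [0.1, 0.1, -1.4]
grip_width: 0.0519
```

```bash
python3 -c "
from h import *
goto([.531,.327,.274],73)
p,d=eyes.camera('scene');cv2.imwrite('pics/s5.png',cv2.resize(p[60:240,300:480,::-1],None,fx=3,fy=3,interpolation=2))
c=eyes.camera_info('wrist');p,d=eyes.camera('wrist');cv2.imwrite('pics/w5.png',p[:,:,::-1])"
```

```text
turn/8deg [ 0.001 -0.001 -0.003]
shift/25mm current axes [-0.03 -0.01  0.39]  after turn [-0.03 -0.01  0.39]
t 10.4 pos [0.5316 0.3277 0.2838] yaw 72.97 z [ 2.e-04  1.e-04 -1.e+00] F [ 0.11  0.05 -1.43] w 0.0519 q [ 0.37  0.68  1.53 -0.    0.93 -0.9 ]
```

View pics/s5.png

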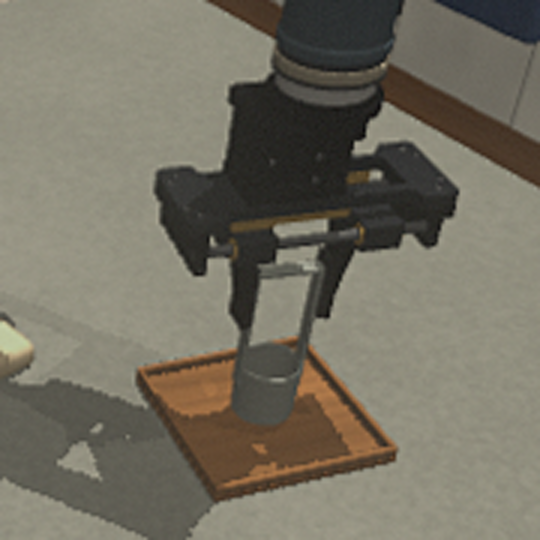

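View pics/w5.png

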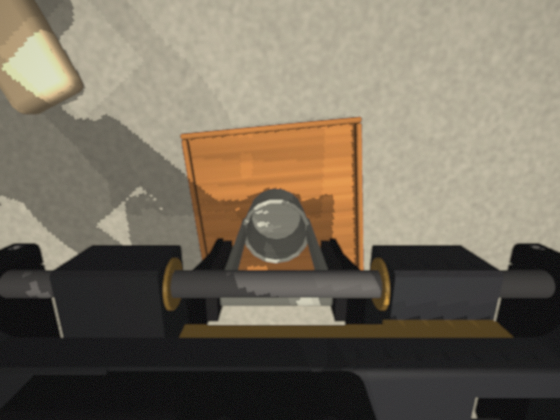

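The cup hangs level over the tray interior and is still gripped. I'll lower it in small steps until the force shows contact.

step_arm:
  steps:
    - [1,0,0,0.1,0,0,0]
    - [1,0,0,0.1,0,0,0]
    - [1,0,0,0.05,0,0,0]
    - [1,0,0,0.05,0,0,0]
    - [1,0,0,0.02,0,0,0]
    - [1,0,0,0,0,0,0]
    - [1,0,0,0,0,0,0]
    - [1,0,0,0,0,0,0]
    - [1,0,0,0,0,0,0]
    - [1,0,0,0,0,0,0]

```text
time: 11.5
position: [0.5315, 0.3276, 0.2758]
tool_rot: [0.804, 0.595, 0.0, 0.0]
ft_force: [-0.7, -0.6, -1.1]
grip_width: 0.0519
```

step_arm:
  steps:
    - [1,0,0,0.03,0,0,0]
    - [1,0,0,0.03,0,0,0]
    - [1,0,0,0,0,0,0]
    - [1,0,0,0,0,0,0]
    - [1,0,0,0,0,0,0]
    - [1,0,0,0,0,0,0]
    - [1,0,0,0,0,0,0]
    - [1,0,0,0,0,0,0]
    - [1,0,0,0,0,0,0]
    - [1,0,0,0,0,0,0]

```text
time: 12.5
position: [0.5315, 0.3276, 0.2743]
tool_rot: [0.804, 0.595, 0.0, 0.0]
ft_force: [1.0, -0.1, -0.4]
grip_width: 0.0519
```

step_arm:
  steps:
    - [1,0,0,0.03,0,0,0]
    - [1,0,0,0.03,0,0,0]
    - [1,0,0,0,0,0,0]
    - [1,0,0,0,0,0,0]
    - [1,0,0,0,0,0,0]
    - [1,0,0,0,0,0,0]
    - [1,0,0,0,0,0,0]
    - [1,0,0,0,0,0,0]
    - [1,0,0,0,0,0,0]
    - [1,0,0,0,0,0,0]

```text
time: 13.5
position: [0.5315, 0.3277, 0.2739]
tool_rot: [0.804, 0.595, 0.0, 0.0]
ft_force: [-0.9, -1.3, 5.6]
grip_width: 0.052
```

The cup is on the floor (5.6 N up). Releasing.

step_arm:
  steps:
    - [1,0,0,-0.03,0,0,0]
    - [1,0,0,0,0,0,0]
    - [0.1,0,0,0,0,0,0]
    - [-0.2,0,0,0,0,0,0]
    - [-0.6,0,0,0,0,0,0]
    - [-1,0,0,0,0,0,0]
    - [-1,0,0,0,0,0,0]
    - [-1,0,0,0,0,0,0]
    - [-1,0,0,0,0,0,0]
    - [-1,0,0,0,0,0,0]

```text
time: 14.5
position: [0.5315, 0.3276, 0.2734]
tool_rot: [0.804, 0.595, -0.0, -0.0]
ft_force: [0.1, -0.0, 0.7]
grip_width: 0.0853
```

```bash
python3 -c "
from h import *
goto([.531,.327,.40],73)
c=eyes.camera_info('wrist');p,d=eyes.camera('wrist');cv2.imwrite('pics/w6.png',p[:,:,::-1])"
```

```text
turn/8deg [-0.001  0.001 -0.003]
shift/25mm current axes [-0.03 -0.01 -5.07]  after turn [-0.03 -0.01 -5.07]
t 14.5 pos [0.5315 0.3276 0.2734] yaw 72.98 z [-1.e-04 -1.e-04 -1.e+00] F [ 0.06 -0.04  0.68] w 0.0853 q [ 0.37  0.69  1.54 -0.    0.91 -0.9 ]
```

View pics/w6.png

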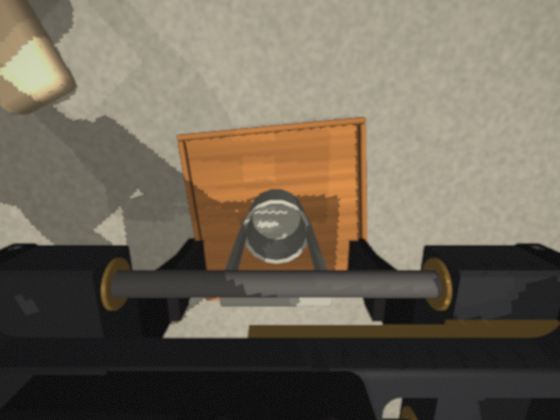

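step_arm:
  steps:
    - [-1,0,0,-0.3,0,0,0]
    - [-1,0,0,-0.6,0,0,0]
    - [-1,0,0,-1,0,0,0]
    - [-1,0,0,-1,0,0,0]
    - [-1,0,0,-1,0,0,0]
    - [-1,0,0,-1,0,0,0.9]
    - [-1,0,0,-1,0,0,0.9]
    - [-1,0,0,-0.6,0,0,0.9]
    - [-1,0,0,0,0,0,0.9]
    - [-1,0,0,0,0,0,0.9]

```text
time: 15.55
position: [0.5313, 0.3276, 0.4387]
tool_rot: [0.949, 0.315, 0.002, -0.0]
ft_force: [0.4, -0.4, 0.5]
grip_width: 0.0867
```

step_arm:
  steps:
    - [-1,0,0,0,0,0,0.9]
    - [-1,0,0,0,0,0,0.9]
    - [-1,0,0,0,0,0,0.9]
    - [-1,0,0,0,0,0,0.9]
    - [-1,0,0,0,0,0,0.9]
    - [-1,0,0,0,0,0,0.12]
    - [-1,0,0,0,0,0,0]
    - [-1,0,0,0,0,0,0]
    - [-1,0,0,0,0,0,0]
    - [-1,0,0,0,0,0,0]

```text
time: 16.55
position: [0.5315, 0.3276, 0.436]
tool_rot: [1.0, 0.0, -0.0, 0.0]
ft_force: [-0.0, -0.0, 0.4]
grip_width: 0.0867
```

```bash
python3 -c "
from h import *
goto([.559,-.297,.42],0)
p,d=eyes.camera('scene');cv2.imwrite('pics/s7.png',p[:,:,::-1])"
```

```text
turn/8deg [0.    0.001 0.006]
shift/25mm current axes [ 1.08 24.99  0.64]  after turn [ 1.1  24.99  0.64]
t 16.55 pos [0.5315 0.3276 0.436 ] yaw 0.05 z [-1.e-04 -0.e+00 -1.e+00] F [-0.04 -0.03  0.37] w 0.0867 q [ 0.37  0.49  1.4  -0.    1.25  0.37]
```

View pics/s7.png

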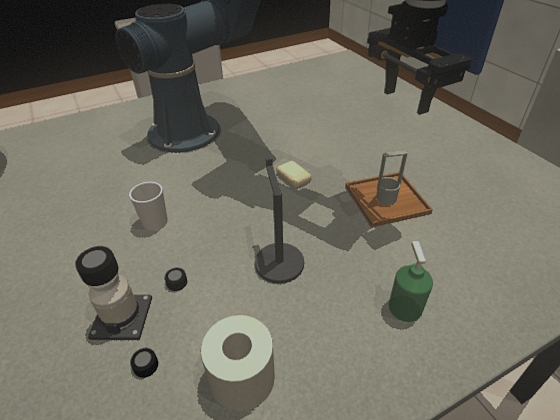

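The cup stands upright in the tray at (390,192). Now to the bottle.

step_arm:
  steps:
    - [-1,0,0.5,0,0,0,0]
    - [-1,0.1,1,0,0,0,0]
    - [-1,0.1,1,0,0,0,0]
    - [-1,0.1,1,0,0,0,0]
    - [-1,0.1,1,0,0,0,0]
    - [-1,0.1,1,0,0,0,0]
    - [-1,0.1,1,0,0,0,0]
    - [-1,0.1,1,0,0,0,0]
    - [-1,0.1,1,0,0,0,0]
    - [-1,0.1,1,0,0,0,0]

```text
time: 17.6
position: [0.5537, 0.0884, 0.436]
tool_rot: [1.0, 0.0, -0.0, 0.0]
ft_force: [-0.1, -0.6, 0.1]
grip_width: 0.087
```

step_arm:
  steps:
    - [-1,0.1,1,0,0,0,0]
    - [-1,0.1,1,0,0,0,0]
    - [-1,0,1,0,0,0,0]
    - [-1,0,1,0,0,0,0]
    - [-1,0,1,0,0,0,0]
    - [-1,0,1,0,0,0,0]
    - [-1,0,1,0,0,0,0]
    - [-1,0,1,0,0,0,0]
    - [-1,0,1,0,0,0,0]
    - [-1,0,1,0,0,0,0]

```text
time: 18.6
position: [0.5584, -0.1615, 0.436]
tool_rot: [1.0, 0.0, -0.0, 0.0]
ft_force: [0.2, 0.0, 0.3]
grip_width: 0.0867
```

step_arm:
  steps:
    - [-1,0,1,0,0,0,0]
    - [-1,0,1,0,0,0,0]
    - [-1,0,1,0,0,0,0]
    - [-1,0,1,0,0,0,0]
    - [-1,0,0.6,0,0,0,0]
    - [-1,0,0,0,0,0,0]
    - [-1,0,0,0,0,0,0]
    - [-1,0,0,0,0,0,0]
    - [-1,0,0,0,0,0,0]
    - [-1,0,0,0,0,0,0]

```text
time: 19.6
position: [0.5593, -0.2739, 0.4362]
tool_rot: [1.0, 0.001, -0.0, -0.0]
ft_force: [-0.3, -0.6, -0.6]
grip_width: 0.0873
```

```bash
python3 -c "
from h import *
goto([.559,-.297,.42],0)
c=eyes.camera_info('wrist');p,d=eyes.camera('wrist');np.savez('wrist8.npz',p=p,d=d,**c);cv2.imwrite('pics/w8.png',p[:,:,::-1])"
```

```text
turn/8deg [-0.001  0.     0.012]
shift/25mm current axes [-0.01  0.93  0.65]  after turn [-0.01  0.93  0.65]
t 19.6 pos [ 0.5593 -0.2739  0.4362] yaw 0.09 z [-0.e+00  1.e-04 -1.e+00] F [-0.28 -0.6  -0.63] w 0.0873 q [-0.63  0.49  1.4   0.    1.25 -0.64]
```

View pics/w8.png

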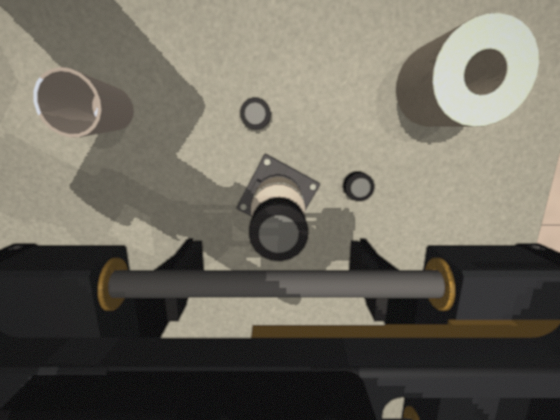

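The wrist view shows the cap centred at about (278,231), between the fingers.

```bash
python3 - <<'E'
from h import *
np.set_printoptions(precision=4,suppress=True)
z=np.load('wrist8.npz');p,d=z['p'],z['d'];c={k:z[k] for k in('K','R','t')}
X=cloud(d,c);g=p.mean(-1)
roi=np.zeros(g.shape,bool);roi[190:266,240:320]=1
top=roi&(abs(X[...,2]-.161)<.004)
v,u=np.nonzero(top);print("top pts",len(u),X[top].mean(0))
(a,b),r=cv2.minEnclosingCircle(np.stack([u,v],1).astype(np.float32));print(a,b,r,ray(c,a,b,.161))
disc=top&(g>55);v,u=np.nonzero(disc);print("disc",len(u),u.mean(),v.mean(),ray(c,u.mean(),v.mean(),.161))
print("outer cap:",[X[roi&(X[...,2]>.14)&(X[...,2]<.17)].min(0),X[roi&(X[...,2]>.14)&(X[...,2]<.17)].max(0)])
E
```

```text
top pts 2720 [ 0.5602 -0.2936  0.1606]
277.6805419921875 232.84193420410156 30.107301712036133 [ 0.5603 -0.2935  0.161 ]
disc 1304 277.53604294478527 234.4133435582822 [ 0.5601 -0.2951  0.161 ]
outer cap: [array([ 0.5326, -0.3224,  0.1401]), array([ 0.5881, -0.2662,  0.163 ])]
```

step_arm:
  steps:
    - [-1,0.03,0.89,0,0,0,0]
    - [-1,0,0,0.5,0,0,0]
    - [-1,0,0,0.8,0,0,0]
    - [-1,0,0,0.8,0,0,0]
    - [-1,0,0,0.8,0,0,0]
    - [-1,0,0,0.5,0,0,0]
    - [-1,0,0,0,0,0,0]
    - [-1,0,0,0,0,0,0]
    - [-1,0,0,0,0,0,0]
    - [-1,0,0,0,0,0,0]

```text
time: 20.65
position: [0.5602, -0.2973, 0.3522]
tool_rot: [1.0, 0.0, 0.001, 0.001]
ft_force: [-0.5, 0.1, 0.7]
grip_width: 0.0869
```

```bash
python3 -c "
from h import *
goto([.560,-.2962,.313],0)
p,d=eyes.camera('scene');cv2.imwrite('pics/s9.png',cv2.resize(p[170:350,20:200,::-1],None,fx=3,fy=3))"
```

```text
turn/8deg [ 0.01  -0.013  0.002]
shift/25mm current axes [-0.01 -0.05  1.57]  after turn [-0.01 -0.04  1.57]
t 20.65 pos [ 0.5602 -0.2973  0.3522] yaw 0.02 z [ 0.0018 -0.0014 -1.    ] F [-0.5   0.13  0.67] w 0.0869 q [-0.66  0.6   1.46 -0.    1.08 -0.66]
```

View pics/s9.png

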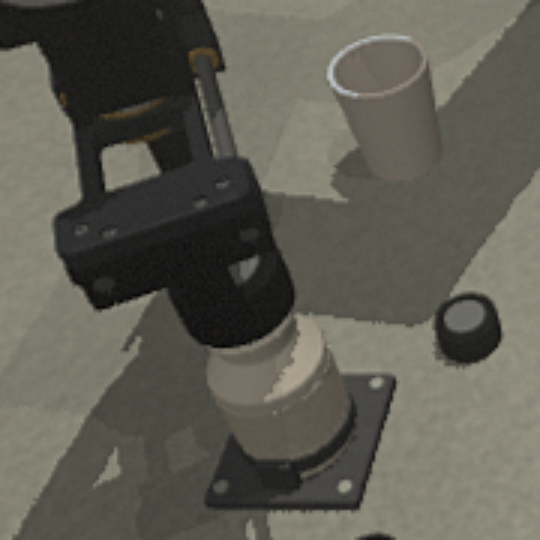

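step_arm:
  steps:
    - [-1,0,-0.04,0.3,0,0,0]
    - [-1,0,0,0.4,0,0,0]
    - [-1,0,0,0.4,0,0,0]
    - [-1,0,0,0.3,0,0,0]
    - [-1,0,0,0.17,0,0,0]
    - [-1,0,0,0,0,0,0]
    - [-1,0,0,0,0,0,0]
    - [-1,0,0,0,0,0,0]
    - [-1,0,0,0,0,0,0]
    - [-1,0,0,0,0,0,0]

```text
time: 21.7
position: [0.5599, -0.2961, 0.3121]
tool_rot: [1.0, 0.0, 0.0, 0.0]
ft_force: [0.2, 0.6, -0.7]
grip_width: 0.0866
```

step_arm:
  steps:
    - [0,0,0,0,0,0,0]
    - [1,0,0,0,0,0,0]
    - [1,0,0,0,0,0,0]
    - [1,0,0,0,0,0,0]
    - [1,0,0,0,0,0,0]
    - [1,0,0,0,0,0,0]
    - [1,0,0,0,0,0,0]
    - [1,0,0,0,0,0,0]
    - [1,0,0,0,0,0,0]
    - [1,0,0,0,0,0,0]
  squeeze: 45

```text
time: 22.7
position: [0.5603, -0.2961, 0.3118]
tool_rot: [1.0, 0.0, 0.001, 0.0]
ft_force: [5.7, -0.7, -2.7]
grip_width: 0.055
```

```bash
python3 -c "
from h import *
goto([.560,-.2962,.313],0)"
```

```text
turn/8deg [ 0.003 -0.011  0.001]
shift/25mm current axes [-0.01  0.   -0.05]  after turn [-0.01  0.   -0.05]
t 22.7 pos [ 0.5603 -0.2961  0.3118] yaw 0.0 z [ 1.6e-03 -5.0e-04 -1.0e+00] F [ 5.7  -0.72 -2.72] w 0.055 q [-0.66  0.65  1.49  0.    1.   -0.66]
```

step_arm:
  steps:
    - [1,0.02,0,0,0,0,0]
    - [1,0,0,0.05,0,0,0]
    - [1,0,0,0.05,0,0,0]
    - [1,0,0,0.05,0,0,0]
    - [1,0,0,0.05,0,0,0]
    - [1,0,0,0.05,0,0,0]
    - [1,0,0,0,0,0,0]
    - [1,0,0,0,0,0,0]
    - [1,0,0,0,0,0,0]
    - [1,0,0,0,0,0,0]

```text
time: 23.7
position: [0.5604, -0.2961, 0.3067]
tool_rot: [1.0, 0.0, 0.0, 0.0]
ft_force: [1.4, 1.1, 7.6]
grip_width: 0.0548
```

```bash
python3 -c "
from h import *
goto([.560,-.2962,.313],0)"
```

```text
turn/8deg [ 0.005 -0.006  0.002]
shift/25mm current axes [-0.02  0.   -0.25]  after turn [-0.02  0.   -0.25]
t 23.7 pos [ 0.5604 -0.2961  0.3067] yaw 0.02 z [ 8.e-04 -7.e-04 -1.e+00] F [1.4  1.08 7.59] w 0.0548 q [-0.66  0.66  1.49 -0.    0.99 -0.66]
```

step_arm:
  steps:
    - [1,0,0,0.04,0,0,0]
    - [1,0,0,0,0,0,-0.2]
    - [1,0,0,0,0,0,-0.4]
    - [1,0,0,0,0,0,-0.4]
    - [1,0,0,0,0,0,-0.4]
    - [1,0,0,0,0,0,-0.4]
    - [1,0,0,0,0,0,-0.4]
    - [1,0,0,0,0,0,-0.4]
    - [1,0,0,0,0,0,0]
    - [1,0,0,0,0,0,0]

```text
time: 24.7
position: [0.5604, -0.2965, 0.306]
tool_rot: [0.984, 0.181, 0.0, 0.001]
ft_force: [1.0, 0.1, 7.1]
grip_width: 0.0548
```

```bash
python3 -c "
from h import *
goto([.560,-.2962,.306],60)
print(status.get_obs()['moment'])"
```

```text
turn/8deg [ 1.600e-02  2.000e-03 -4.896e+00]
shift/25mm current axes [-0.01 -0.02  0.  ]  after turn [ 0.   -0.02  0.  ]
t 24.7 pos [ 0.5604 -0.2965  0.306 ] yaw 20.83 z [ 0.0012 -0.0018 -1.    ] F [0.96 0.08 7.15] w 0.0548 q [-0.66  0.66  1.49 -0.    0.99 -1.03]
[ 0.05380317 -0.17886595  0.00485797]
```

step_arm:
  steps:
    - [1,0,0,0.01,0,0,-0.5]
    - [1,0,0,0,0,0,-0.6]
    - [1,0,0,0,0,0,-0.6]
    - [1,0,0,0,0,0,-0.6]
    - [1,0,0,0,0,0,-0.6]
    - [1,0,0,0,0,0,-0.6]
    - [1,0,0,0,0,0,-0.6]
    - [1,0,0,0,0,0,-0.6]
    - [1,0,0,0,0,0,-0.3]
    - [1,0,0,0,0,0,0]

```text
time: 25.7
position: [0.5611, -0.2962, 0.306]
tool_rot: [0.862, 0.506, 0.001, 0.002]
ft_force: [2.7, 1.5, 7.0]
grip_width: 0.0547
```

```bash
python3 -c "
from h import *
goto([.560,-.2962,.306],60)
print(status.get_obs()['moment'])"
```

```text
turn/8deg [ 0.027 -0.003  0.105]
shift/25mm current axes [-0.02 -0.04 -0.  ]  after turn [-0.02 -0.04 -0.  ]
t 25.7 pos [ 0.5611 -0.2962  0.306 ] yaw 60.84 z [ 0.0035 -0.0015 -1.    ] F [2.72 1.54 6.98] w 0.0547 q [-0.66  0.66  1.49  0.    0.99 -1.72]
[ 0.34760472 -0.54816226  0.02450852]
```

step_arm:
  steps:
    - [1,0,0,0,0,0,0]
    - [1,0,0,-0.1,0,0,0]
    - [1,0,0,-0.1,0,0,0]
    - [1,0,0,-0.1,0,0,0]
    - [1,0,0,-0.1,0,0,0]
    - [1,0,0,-0.1,0,0,0]
    - [1,0,0,-0.1,0,0,0]
    - [1,0,0,0,0,0,0]
    - [1,0,0,0,0,0,0]
    - [1,0,0,0,0,0,0]

```text
time: 26.7
position: [0.5608, -0.2958, 0.3186]
tool_rot: [0.863, 0.506, 0.001, -0.0]
ft_force: [5.9, 0.4, -0.4]
grip_width: 0.0549
```

```bash
python3 -c "
from h import *
goto([.560,-.2962,.306],60)
p,d=eyes.camera('scene');cv2.imwrite('pics/s10.png',cv2.resize(p[170:350,20:200,::-1],None,fx=3,fy=3))"
```

```text
turn/8deg [ 0.006 -0.011  0.099]
shift/25mm current axes [-0.03 -0.02  0.5 ]  after turn [-0.03 -0.02  0.5 ]
t 26.7 pos [ 0.5608 -0.2958  0.3186] yaw 60.79 z [ 1.5e-03  9.0e-04 -1.0e+00] F [ 5.92  0.42 -0.37] w 0.0549 q [-0.66  0.64  1.49  0.    1.01 -1.72]
```

View pics/s10.png

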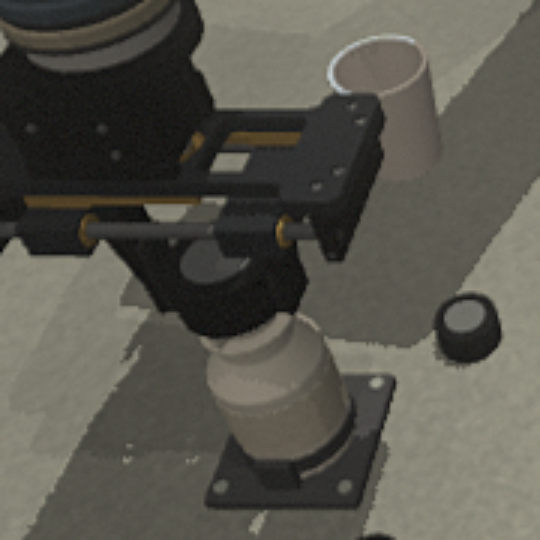

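The cap rose freely (Fz about 0). Continuing the lift to about 8 cm.

step_arm:
  steps:
    - [1,0,0,-0.2,0,0,0]
    - [1,0,0,-0.3,0,0,0]
    - [1,0,0,-0.4,0,0,0]
    - [1,0,0,-0.5,0,0,0]
    - [1,0,0,-0.6,0,0,0]
    - [1,0,0,-0.6,0,0,0]
    - [1,0,0,-0.5,0,0,0]
    - [1,0,0,-0.3,0,0,0]
    - [1,0,0,-0.09,0,0,0]
    - [1,0,0,0,0,0,0]

```text
time: 27.75
position: [0.5602, -0.2961, 0.4067]
tool_rot: [0.862, 0.506, -0.0, 0.0]
ft_force: [0.7, -0.9, -0.6]
grip_width: 0.0552
```

```bash
python3 - <<'E'
from h import *
np.set_printoptions(precision=4,suppress=True)
goto([.5605,-.2965,.406],60)
c=eyes.camera_info('scene');p,d=eyes.camera('scene');np.savez('scene11.npz',p=p,d=d);cv2.imwrite('pics/s11.png',p[:,:,::-1])
X=cloud(d,c);g=p.mean(-1)
cv2.imwrite('pics/s11c.png',cv2.resize(p[140:350,20:200,::-1],None,fx=2.8,fy=2.8,interpolation=2))
for z in(.223,.255): print(proj(c,[.5605,-.2965,z]))
print("mouth",proj(c,[.559,-.297,.143]),proj(c,[.559,-.297,.158]))
E
```

```text
turn/8deg [0.    0.001 0.102]
shift/25mm current axes [-0.01  0.02  0.03]  after turn [-0.01  0.02  0.03]
t 27.75 pos [ 0.5602 -0.2961  0.4067] yaw 60.81 z [-0.0001 -0.0002 -1.    ] F [ 0.74 -0.93 -0.55] w 0.0552 q [-0.66  0.54  1.41 -0.    1.2  -1.72]
[ 79.471 229.726]
[ 71.6882 213.5717]
mouth [ 96.2321 264.9911] [ 93.2122 258.7302]
```

View pics/s11c.png

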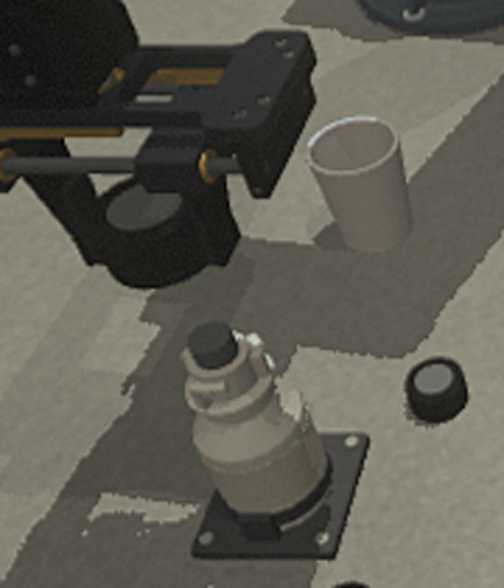

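View pics/s11.png

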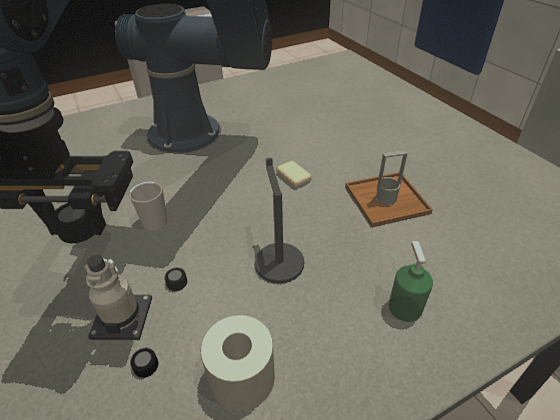

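The cap is off and its top sits at (72,213), against a predicted (71.7,213.6). The cup is upright in the tray at (390,192) and the bystanders are in place. Last numeric checks:

step_arm:
  steps:
    - [1,0,0,0,0,0,0]
    - [1,0,0,0,0,0,0]
    - [1,0,0,0,0,0,0]
    - [1,0,0,0,0,0,0]
    - [1,0,0,0,0,0,0]
    - [1,0,0,0,0,0,0]
    - [1,0,0,0,0,0,0]
    - [1,0,0,0,0,0,0]
    - [1,0,0,0,0,0,0]
    - [1,0,0,0,0,0,0]

```text
time: 28.8
position: [0.5604, -0.2961, 0.4065]
tool_rot: [0.862, 0.506, -0.0, 0.0]
ft_force: [0.5, -0.6, -0.1]
grip_width: 0.0552
```

```bash
python3 - <<'E'
from h import *
np.set_printoptions(precision=4,suppress=True)
goto([.5605,-.2965,.406],60)
c=eyes.camera_info('scene');p,d=eyes.camera('scene');X=cloud(d,c);g=p.mean(-1)
roi=np.zeros(g.shape,bool);roi[200:225,55:90]=1
m=roi&(g>48)&(abs(X[...,2]-.255)<.01);Y=X[m];print("cap disc",len(Y),Y.mean(0))
A=np.c_[Y[:,:2]-Y[:,:2].mean(0),np.ones(len(Y))];s=np.linalg.lstsq(A,Y[:,2],rcond=None)[0];print("slope deg",np.degrees(s[:2]))
roi[:]=0;roi[250:275,80:115]=1
m=roi&(abs(X[...,2]-.158)<.004);print("seal",m.sum(),X[m].mean(0))
# cup in tray
roi[:]=0;roi[148:175,370:415]=1
m=roi&(X[...,2]>.12)&(X[...,2]<.15);print("crossbar",m.sum(),X[m].mean(0),X[m].min(0),X[m].max(0))
roi[:]=0;roi[172:215,370:410]=1
m=roi&(X[...,2]>.03)&(X[...,2]<.055);print("cup",m.sum(),X[m].mean(0),X[m].max(0))
E
```

```text
turn/8deg [0.    0.    0.102]
shift/25mm current axes [-0.01  0.01  0.02]  after turn [-0.01  0.01  0.02]
t 28.8 pos [ 0.5604 -0.2961  0.4065] yaw 60.82 z [-0. -0. -1.] F [ 0.52 -0.63 -0.05] w 0.0552 q [-0.66  0.54  1.41 -0.    1.2  -1.72]
cap disc 307 [ 0.5603 -0.2988  0.2558]
slope deg [0.4977 0.0439]
seal 158 [ 0.5631 -0.2958  0.1575]
crossbar 130 [0.5331 0.3235 0.1312] [0.5197 0.2971 0.1206] [0.5459 0.3518 0.1365]
cup 307 [0.5346 0.3247 0.0416] [0.5575 0.3498 0.0542]
```

```bash
python3 -c "
from rig import robot
print(robot.hand_in())"
```

```text
the job is handed in; nothing more can be done
None
```

The job is done and handed in at about 28.9 s of the 59 s allowed; no verdict was reported.

- **Cup:** I pinched the hoop legs, lifted the cup about 32 mm and drew it off along the stand's -x. I lowered it onto the tray floor until the wrist felt 5.6 N, then let go. In the last scene picture it stands upright near the tray's centre, with the crossbar at about (0.533, 0.324), z 0.131.
- **Bottle:** I gripped the large cap at 45 N, pressed it about 6 mm (roughly 7 N) and turned it about 61° counter-clockwise. It then lifted free with almost no vertical force.
- **Final pose:** The cap is still gripped, with the fingers 55 mm apart, and level to about 0.5°. Its top measures z 0.256, so its underside is about 81 mm above the mouth. It is within about 3 mm of the bottle's axis, as closely as the views agree.
- **Bystanders:** By eye, the last full scene picture shows the soap, dispenser, tumbler and paper roll where they were. I did not measure them.

**Disagreements:**
- The camera views differed by 2–4 mm in places, close to the stated calibration, so I averaged them.
- The closed width on the cap was 55 mm against its stated 56 mm.
- I saw about 6 N of sideways force while gripping the cap and again early in its lift, falling to under 1 N by the end.

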